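# Start and screw home the orange oil filler cap

### The job

On the pump test bench the orange cap has been left standing on its filler neck, not started in the thread. Without lifting it off the neck, turn it backward (anticlockwise seen from above) until its pointer is at the yellow mark and it drops into the thread start, then screw it clockwise until the pointer is at the red mark, and let go. Leave the blue cap alone.

Things in the scene. Friction and masses are not known exactly. Their poses are not given: they have to be found in the camera images.
- orange_cap: Orange cap, 120 g: disc 64 mm wide, 6 mm thick; on it an upright grip bar 52 mm long (along x), 14 mm wide (y), from 6 to 38 mm above the origin. Origin: centre of the disc's underside, z up. White stripe on the +x half: pointer. Below: a stem with three uneven lugs that stand on the neck at the start, origin 13 mm above the rim, pointer 28 to 49 degrees clockwise of the yellow mark.
- orange_pointer (a point): Outer end of the cap's white pointer: 30 mm from its axis along +x, 6 mm above its origin; axes as the cap's. Only when the pointer is within about 10 degrees of the yellow mark can the cap drop, by 13 mm, to sit on the rim; press it down lightly (under 10 N), as a grip may hold it up. Then it turns freely clockwise to a solid stop.
- orange_neck (a point): Centre of the orange cap's neck rim, 112 mm above the bench, on a fixed reservoir (amber bowl, dark foot 124 mm wide). A flat ring 95 mm wide lies at rim height. z up; x points to the ring's yellow mark, the thread start. The red mark (home) is 55 degrees clockwise of it from above, the solid stop about 60: leave the pointer about there. The cap's stem has 2.5 mm play in the neck.
- blue_cap: Blue cap of the same shape and frame, already screwed home on a second, like reservoir. The two reservoirs swap places between starts. To be left alone.
Things that resemble listed ones, but are neither listed nor needed, are in the scene too. Of the things that look like the orange_cap, the middle-sized one is meant.

How it is judged:
On the way:
1. the orange cap has dropped into the thread start, its pointer within about 20 degrees of the yellow mark (z of orange_cap in the frame of orange_neck below 0.005 m and y of orange_pointer in the frame of orange_neck above -0.0105 m and x of orange_pointer in the frame of orange_neck above 0.02 m), for 0.1 s.
At the end, for the whole second after the job is handed in: The orange cap is down on its neck (less than 5 mm above the rim, within 6 mm of its centre, upright within 7 degrees), its pointer at least about 42 degrees clockwise of the yellow mark (the red mark is at 55), released and at rest (z of orange_cap in the frame of orange_neck below 0.005 m and y of orange_pointer in the frame of orange_neck below -0.02 m and x of orange_pointer in the frame of orange_neck above 0.005 m and horizontal distance between orange_cap and orange_neck below 0.006 m and angle between orange_cap's own z axis and vertical below 0.12 rad and linear speed of orange_cap below 0.02 m/s); the robot touches nothing.
It fails at once if the orange cap is lifted more than 30 mm above the rim of its neck (z of orange_cap in the frame of orange_neck above 0.03 m).
It fails at once if the orange cap is turned round forward, its pointer more than about 100 degrees from the yellow mark (x of orange_pointer in the frame of orange_neck below -0.005 m).
It fails at once if the blue cap is gripped, pushed or moved (contact force between blue_cap and the fingers above 3 N or distance of blue_cap from where it was at the start of the episode above 0.01 m).
It also fails if it takes over 35 s, if anything falls off the work surface, if the arm or the gripper's body presses on something with over 40 N, if the wrist force passes 120 N, or if a joint passes its speed limit or range.

### The arm

A 6-joint arm with a two-finger parallel gripper is mounted at the origin on the work surface. World frame = base frame: x ahead of the robot, y to its left, z up, the work surface at z = 0. Lengths are in m, angles in rad, forces in N, time in s.
With the tool pointing down it reaches from about 0.375 to 0.925 m from the base axis. Payload 5.7 kg.
Tool frame: the origin (TCP) lies at the very end of the fingers, on their centre line; the grasp point (between the pads) lies 19 mm behind it (env.hold_point_z is the distance from the TCP to the grasp point, in m); z points along the fingers, y is the direction in which the jaws open and shut (so a half turn about z gives the same grasp; the last joint's range is limited). The gripper opens to 88 mm and grips with 3 to 60 N. Pads are 20 mm wide; open, the fingers measure 115 mm over their backs; the gripper's body (75 mm by 178 mm) begins 61 mm behind the grasp point.
Start: joints at [-1.436, 0.359, 1.51, -0, 1.272, -0.115], TCP at [0.148, -0.581, 0.192] pointing down, gripper open.
Joint ranges: [-2.97, 2.97], [-1.01, 2.36], [0.21, 2.38], [-0.96, 4.11], [0.2, 2.71], [-2.98, 2.98]. Speed limits (rad/s): [2.39, 2.39, 3.14, 3.14, 3.14, 3.14].

### API

Orientations are given as a unit quaternion [w, x, y, z].
In Python, from plant import env gives the robot as it stands.
- The arm moves only by the tool play_rows, never from a script. Its argument "moves" is a list of rows, each a list of 3 entries, a list of its own where there are three numbers: the opening, from -1 (shut) to 1 (fully open), then the shift along the tool's x, y, z in units of 0.25 m (1.0 is 0.25 m), then the turn, a rotation vector about the tool's x, y, z in units of 180 degrees (1.0 is 180 degrees). A call has exactly 5 rows; each row is the pose to reach, as a shift and turn from the pose commanded when the call began, along the tool's axes at that moment, turning the shorter way round; what a row does not reach only later rows make up. A row lasts 1/10 s, in which the tool goes at most 50 mm and 8.59 degrees, less where a joint would pass 70% of its speed; a pose out of reach is approached as far as the arm can. A call with a number of a shift or a turn outside -1 to 1 is refused whole. A call with a gripper value outside its range is refused whole. The fingers move at their own pace and stop on an object; "squeeze" is the grip in N (left out, the last holds). Time passes only in rows, so rows that repeat a pose let the fingers close, or fill a call up. It gives the time, the measured TCP pose, the force and the opening at its end, in the units of the state.
- env.state(): the state, without advancing time (a new reading comes with each control period).
- env.grab_frame(name): name is "side" or "top" or "wrist"; returns the picture (384x512x3 uint8, blue, green, red); there is no depth.
- env.camera_params(name): a dict with "fov_y" (degrees; the focal length in pixels is half the picture's height over the tangent of half this angle, whatever the lens; pixels are square), "cx", "cy" (the principal point, pixels), "xyz" and "attitude" of the camera in the world. Camera axes: x right, y down, z forward; pixel columns grow to the right and rows downward; lengths in m; the calibration is good to about 2 mm. A picture is of the moment at which its call begins: read the wrist's pose just before it. camera_params takes no time and is no camera call; for the wrist camera it gives the pose at the moment of the call.
- env.sign_off(): hands the job in, once; it reports no verdict.
The state is a dict: "time_s": time; "q": joint angles; "joint_velocities": joint speeds; "joint_torque": joint torques, N m; "ee_pos": TCP position; "eef_rot": TCP orientation; "wrist_force": force on the tool from outside, world axes, zero at the start; "ft_torque": the same for the moment, N m; "gripper_width": finger opening in m.
Only numpy, scipy, OpenCV 4.12 (cv2) and the standard library are available. Lean on these libraries where they do the work, as an engineer would, in place of code of your own. Each camera call takes 0.05 s, during which the arm holds its last target. There are 200 camera calls.

## Working session

There is one attempt and no reset: what is moved stays moved. The work goes in short steps, Python scripts to look and compute and a tool call to move; the robot and the scene stay as the last step left them, time stands still between calls to the robot, and variables do not carry over. Pictures are saved under pics/ and viewed, about 8 in all and at most 12, crops included, and the job is handed in when it is done.

Besides the shell and the picture viewer there is one more tool, called after "Request:" as name(argument=value, ...) on one line, values as JSON. play_rows: Moves the arm, as the interface text tells. Shifts and turns lie within -1 to 1; 1 stands for 0.25 m of shift or 180 degrees of turn. Its arguments: {"type":"object","properties":{"moves":{"type":"array","items":{"type":"array"}},"squeeze":{"type":"number"}},"required":["moves"]}

```bash
mkdir -p pics; ls; cat > h.py <<'E'
from plant import env
import numpy as np, cv2
from scipy.spatial.transform import Rotation as R
E
python3 - <<'E'
from h import *
for n in ("top","side","wrist"):
    print(n,env.camera_params(n)); cv2.imwrite(f"pics/{n}0.png",env.grab_frame(n))
s=env.state(); print(s['time_s'],s['ee_pos'],s['eef_rot'],s['wrist_force'],env.hold_point_z)
a=[cv2.imread(f"pics/{n}0.png") for n in("top","side")]
cv2.imwrite("pics/c0.png",cv2.resize(np.hstack(a),(800,300)))
E
```

```text
pics
top {'fov_y': 42.80753499450097, 'cx': 260.56645620831495, 'cy': 195.59439264044576, 'xyz': array([ 0.34749588, -0.01375033,  0.87334312]), 'attitude': array([ 0.0798372 , -0.69171435,  0.71282787, -0.08386713])}
side {'fov_y': 48.12296776581525, 'cx': 257.8720985171811, 'cy': 187.81924827832879, 'xyz': array([0.31471185, 0.60138008, 0.65484042]), 'attitude': array([ 0.06051564, -0.14693844,  0.89139628, -0.42445215])}
wrist {'fov_y': 62.70048252781226, 'cx': 249.0888538815234, 'cy': 197.75400376005734, 'xyz': array([ 0.21458371, -0.56285477,  0.38262158]), 'attitude': array([ 0.09983429,  0.78310523, -0.60874349, -0.0788078 ])}
0.15 [ 0.1482326 -0.5808     0.1914052] [-7.24438793e-04  9.92209746e-01  1.24576463e-01 -1.67762744e-05] [ 0.66947124  0.47142786 -0.66310928] 0.0187
```

View pics/top0.png

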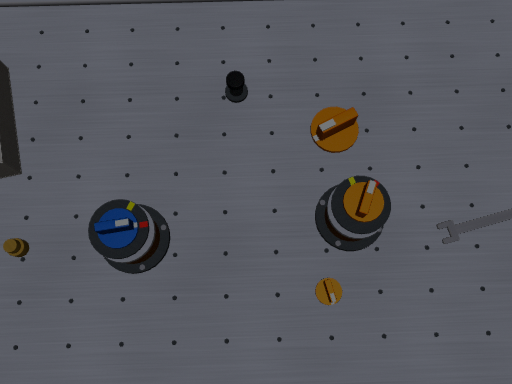

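View pics/side0.png

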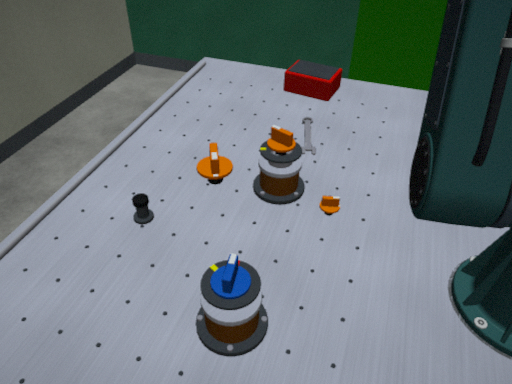

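The top view shows the orange cap on its neck at (363,201), its stripe at (371,187) and the yellow mark at (352,181). The blue cap is at (118,228), and the orange decoys are at (335,128) and (328,291). I'll zoom in on both views.

```bash
python3 - <<'E'
from h import *
t=cv2.imread("pics/top0.png")[160:240,315:405]; s=cv2.imread("pics/side0.png")[120:200,240:330]
f=lambda a:cv2.resize(a,None,fx=4.4,fy=4.4,interpolation=cv2.INTER_CUBIC)
cv2.imwrite("pics/z0.png",np.clip(np.hstack([f(t),f(s)])*1.3,0,255).astype(np.uint8))
E
```

```text
(no output)
```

View pics/z0.png

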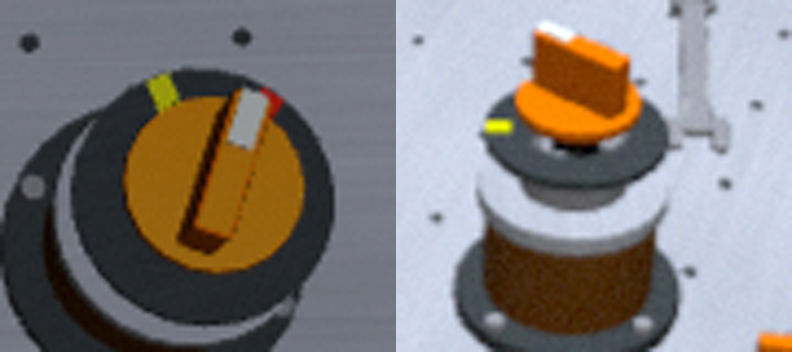

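The pointer lies near the red side, clockwise of yellow. Next I'll measure positions from both views.

```bash
cat >> h.py <<'E'
def ray(n,u,v,p=None):
    p=p or env.camera_params(n); f=192/np.tan(np.radians(p['fov_y']/2))
    a=p['attitude']; d=R.from_quat([a[1],a[2],a[3],a[0]]).apply([(u-p['cx'])/f,(v-p['cy'])/f,1])
    return np.array(p['xyz']),d
def onz(n,u,v,z,p=None):
    o,d=ray(n,u,v,p); return o+d*(z-o[2])/d[2]
def tri(r):
    A=[];b=[]
    for o,d in r:
        d=d/np.linalg.norm(d);M=np.eye(3)-np.outer(d,d);A.append(M);b.append(M@o)
    x=np.linalg.lstsq(np.vstack(A),np.hstack(b),rcond=None)[0]
    return x
E
python3 - <<'E'
from h import *
T=lambda x,y:(315+x/4.4,160+y/4.4); S=lambda x,y:(240+(x-396)/4.4,120+y/4.4)
print("bar tri",tri([ray("top",*T(232,163)),ray("side",*S(582,45))]))
print("yel tri",tri([ray("top",*T(163,92)),ray("side",*S(498,127))]))
print("ring tri",tri([ray("top",*T(202,197)),ray("side",*S(577,136))]))
c=onz("top",*T(202,197),.112);y=onz("top",*T(163,92),.112);d=onz("top",*T(214,184),.131)
a=onz("top",*T(254,90),.163);b=onz("top",*T(211,236),.163);r=onz("top",*T(274,101),.112)
print("neck",c,"yel",y,"disc",d,"bar ends",a,b,(a+b)/2,np.linalg.norm(a-b))
an=lambda v:np.degrees(np.arctan2(v[1],v[0]))
print("ang yel",an(y-c),"red",an(r-c),"ptr",an(a-b))
s=env.state();q=s['eef_rot'];print(R.from_quat([q[1],q[2],q[3],q[0]]).as_matrix().round(3),s['q'])
p=env.camera_params("top")
E
```

```text
bar tri [ 0.50828927 -0.18019179  0.161908  ]
yel tri [ 0.54697856 -0.16885758  0.11165575]
ring tri [ 0.50826446 -0.1810655   0.10715216]
neck [ 0.50755583 -0.17998384  0.112     ] yel [ 0.54719386 -0.1687622   0.112     ] disc [ 0.50812123 -0.18043536  0.131     ] bar ends [ 0.53359832 -0.18949155  0.163     ] [ 0.4833669  -0.17083379  0.163     ] [ 0.50848261 -0.18016267  0.163     ] 0.05358457596000455
ang yel 15.806967045150847 red -39.70255446768809 ptr -20.376816580553932
[[ 0.969  0.247 -0.   ]
 [ 0.247 -0.969  0.001]
 [ 0.    -0.001 -1.   ]] [-1.43609560e+00  3.59344180e-01  1.51117014e+00 -2.02464917e-05
  1.27252747e+00 -1.15095290e-01]
```

Request:
play_rows(moves=[[1,[0.6,-0.4,-0.24],[0,0,0]],[1,[0.6,-0.4,-0.24],[0,0,0]],[1,[0.6,-0.4,-0.24],[0,0,0]],[1,[0.6,-0.4,-0.24],[0,0,0]],[1,[0.6,-0.4,-0.24],[0,0,0]]], squeeze=10)

```text
time_s: 0.65
ee_pos: [0.2718, -0.4446, 0.2538]
eef_rot: [0.001, 0.992, 0.127, 0.001]
wrist_force: [-0.4, -0.5, 0.1]
gripper_width: 0.088
```

Request:
play_rows(moves=[[1,[0.6,-0.4,0],[0,0,0.1]],[1,[0.6,-0.4,0],[0,0,0.1]],[1,[0.6,-0.4,0],[0,0,0.1]],[1,[0.6,-0.4,0],[0,0,0.1]],[1,[0.6,-0.4,0],[0,0,0.1]]])

```text
time_s: 1.15
ee_pos: [0.3915, -0.3104, 0.2516]
eef_rot: [-0.001, 1.0, -0.03, 0.0]
wrist_force: [-0.4, -0.8, -0.3]
gripper_width: 0.0877
```

Request:
play_rows(moves=[[1,[0.43,-0.55,0],[0,0,0.094]],[1,[0.43,-0.55,0],[0,0,0.094]],[1,[0.43,-0.55,0],[0,0,0.094]],[1,[0.43,-0.55,0],[0,0,0.094]],[1,[0.43,-0.55,0],[0,0,0.094]]])

```text
time_s: 1.65
ee_pos: [0.5077, -0.1814, 0.2515]
eef_rot: [-0.001, 0.984, -0.177, 0.0]
wrist_force: [-0.4, 0.1, -0.6]
gripper_width: 0.0881
```

```bash
cat >> h.py <<'E'
def rel(tgt,yaw):
    "units shift/turn from measured pose to a tool-down pose with tool x at yaw (deg)"
    s=env.state();q=s['eef_rot'];r=R.from_quat([q[1],q[2],q[3],q[0]])
    c,n=np.cos(np.radians(yaw)),np.sin(np.radians(yaw))
    g=R.from_matrix(np.array([[c,n,0],[n,-c,0],[0,0,-1]]))
    x=r.as_matrix()[:,0]
    print("pos",np.round(s['ee_pos'],4),"yaw",np.degrees(np.arctan2(x[1],x[0])).round(2),"t",s['time_s'],"F",np.round(s['wrist_force'],1),"w",s['gripper_width'])
    print("shift",(r.inv().apply(np.array(tgt)-s['ee_pos'])/.25).round(3),"turn",((r.inv()*g).as_rotvec()/np.pi).round(3))
E
python3 - <<'E'
from h import *
cv2.imwrite("pics/w1.png",env.grab_frame("wrist")); print(env.camera_params("wrist"))
rel([.508,-.180,.139],-20.4)
E
```

```text
{'fov_y': 62.70048252781226, 'cx': 249.0888538815234, 'cy': 197.75400376005734, 'xyz': array([ 0.57053427, -0.20589306,  0.44268289]), 'attitude': array([-0.07276523, -0.56540794,  0.8148507 ,  0.10505913])}
pos [ 0.5063 -0.183   0.2514] yaw -20.45 t 1.7 F [0.3 0.2 0.1] w 0.08803410799847151
shift [ 0.003 -0.014  0.45 ] turn [ 0.  0. -0.]
```

View pics/w1.png

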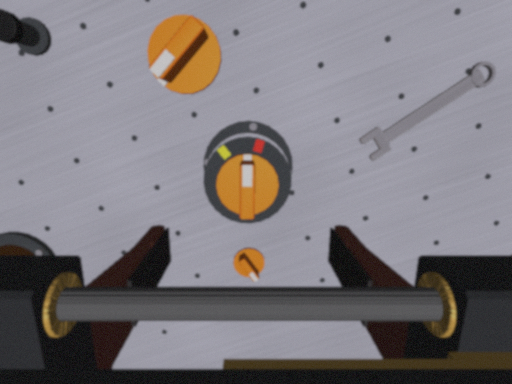

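The wrist view shows the bar at column 247.5, midway between the fingertips (165 and 333) and lined up with the tool's x axis. I'll descend and grip lightly.

Request:
play_rows(moves=[[1,[0.003,-0.01,0.15],[0,0,0]],[1,[0.003,-0.01,0.3],[0,0,0]],[1,[0.003,-0.01,0.4],[0,0,0]],[1,[0.003,-0.01,0.44],[0,0,0]],[1,[0.003,-0.01,0.44],[0,0,0]]])

```text
time_s: 2.2
ee_pos: [0.5055, -0.182, 0.1408]
eef_rot: [-0.0, 0.984, -0.18, -0.002]
wrist_force: [0.6, -0.2, -0.3]
gripper_width: 0.0872
```

```bash
python3 - <<'E'
from h import *
print(onz("wrist",247.5,187,.163,{'fov_y': 62.70048252781226, 'cx': 249.0888538815234, 'cy': 197.75400376005734, 'xyz': np.array([ 0.57053427, -0.20589306,  0.44268289]), 'attitude': np.array([-0.07276523, -0.56540794,  0.8148507 ,  0.10505913])}))
rel([.508,-.180,.139],-20.4)
E
```

```text
[ 0.51187346 -0.18236573  0.163     ]
pos [ 0.5055 -0.182   0.1408] yaw -20.69 t 2.2 F [ 0.6 -0.2 -0.3] w 0.08724697661992707
shift [ 0.007 -0.011  0.007] turn [ 0.     0.001 -0.002]
```

Request:
play_rows(moves=[[1,[0.008,-0.008,0.004],[0,0,0]],[-1,[0.008,-0.008,0.004],[0,0,0]],[-1,[0.008,-0.008,0.004],[0,0,0]],[-1,[0.008,-0.008,0.004],[0,0,0]],[-1,[0.008,-0.008,0.004],[0,0,0]]], squeeze=8)

```text
time_s: 2.7
ee_pos: [0.5101, -0.1799, 0.1416]
eef_rot: [0.0, 0.984, -0.179, 0.0]
wrist_force: [0.2, 0.5, 0.5]
gripper_width: 0.0596
```

Request:
play_rows(moves=[[-1,[0,0,0],[0,0,0]],[-1,[0,0,0],[0,0,0]],[-1,[0,0,0],[0,0,0]],[-1,[0,0,0],[0,0,0]],[-1,[0,0,0],[0,0,0]]])

```text
time_s: 3.2
ee_pos: [0.5098, -0.1798, 0.141]
eef_rot: [-0.0, 0.984, -0.179, -0.0]
wrist_force: [0.3, 0.3, 0.3]
gripper_width: 0.0195
```

```bash
python3 - <<'E'
from h import *
rel([.508,-.180,.139],15.8)
E
```

```text
pos [ 0.5098 -0.1798  0.141 ] yaw -20.61 t 3.2 F [0.3 0.3 0.3] w 0.01947890744334295
shift [-0.007  0.003  0.008] turn [-0.     0.    -0.202]
```

Closing is still in progress, at 19.5 mm against a 14 mm bar. I'll let it finish, then turn.

Request:
play_rows(moves=[[-1,[-0.004,0,0],[0,0,0]],[-1,[-0.004,0,0],[0,0,0]],[-1,[-0.004,0,0],[0,0,0]],[-1,[-0.004,0,0],[0,0,0]],[-1,[-0.004,0,0],[0,0,0]]])

```text
time_s: 3.7
ee_pos: [0.5089, -0.1795, 0.1411]
eef_rot: [-0.0, 0.984, -0.179, -0.0]
wrist_force: [0.3, 0.2, 0.2]
gripper_width: -0.0002
```

Request:
play_rows(moves=[[-1,[0,0,0],[0,0,-0.04]],[-1,[0,0,0],[0,0,-0.08]],[-1,[0,0,0],[0,0,-0.12]],[-1,[0,0,0],[0,0,-0.16]],[-1,[0,0,0],[0,0,-0.2]]])

```text
time_s: 4.2
ee_pos: [0.5089, -0.1795, 0.1411]
eef_rot: [-0.0, 0.991, 0.136, 0.0]
wrist_force: [-0.2, 0.4, 1.2]
gripper_width: 0.0004
```

```bash
python3 - <<'E'
from h import *
rel([.508,-.180,.139],15.8)
t=env.grab_frame("top")[140:240,305:405]; s=env.grab_frame("side")[90:190,240:340]
f=lambda a:cv2.resize(a,None,fx=4,fy=4,interpolation=cv2.INTER_CUBIC)
cv2.imwrite("pics/z1.png",np.clip(np.hstack([f(t),f(s)])*1.3,0,255).astype(np.uint8))
E
```

```text
pos [ 0.5089 -0.1795  0.1411] yaw 15.69 t 4.2 F [-0.2  0.4  1.2] w 0.00039009213195709573
shift [-0.004  0.001  0.008] turn [-0.    -0.    -0.001]
```

View pics/z1.png

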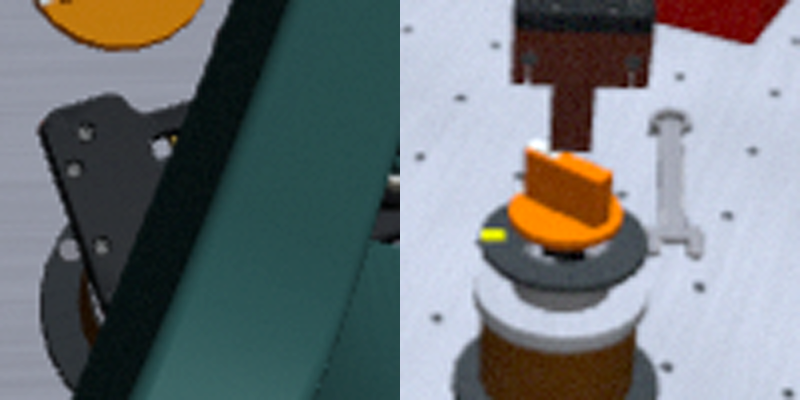

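```bash
cat >> h.py <<'E'
def proj(n,X,p=None):
    p=p or env.camera_params(n); f=192/np.tan(np.radians(p['fov_y']/2)); a=p['attitude']
    c=R.from_quat([a[1],a[2],a[3],a[0]]).inv().apply(np.array(X)-p['xyz'])
    return np.array([p['cx']+f*c[0]/c[2],p['cy']+f*c[1]/c[2]])
E
python3 - <<'E'
from h import *
for X in ([.5089,-.1795,.1411],[.5089,-.1795,.163],[.508,-.18,.112],[.508,-.18,.131]):
    u=proj("side",X); print(X,u,"crop",(u-[240,90])*4+[400,0])
print(env.state(), env.camera_params("side"))
E
```

```text
[0.5089, -0.1795, 0.1411] [281.31782451 138.42050966] crop [565.27129805 193.68203864]
[0.5089, -0.1795, 0.163] [281.83578681 129.87204516] crop [567.34314723 159.48818064]
[0.508, -0.18, 0.112] [281.09908795 149.35794931] crop [564.3963518  237.43179725]
[0.508, -0.18, 0.131] [281.53609451 142.2379014 ] crop [566.14437805 208.95160559]
{'time_s': 4.3, 'q': array([-4.67192375e-01,  3.26365430e-01,  1.70237706e+00,  1.09573009e-04,
        1.11293706e+00,  8.33869973e-01]), 'joint_velocities': array([ 0.00058379,  0.00118676, -0.00088425, -0.00016817, -0.00139867,
        0.13056832]), 'joint_torque': array([ 1.61026348e-02, -4.64868557e+01, -2.41803735e+01,  5.47821214e-02,
       -3.68985697e-02, -1.32128980e+00]), 'ee_pos': array([ 0.50889806, -0.1794928 ,  0.14106168]), 'eef_rot': array([-6.51090147e-05,  9.90922478e-01,  1.34434510e-01, -7.97837206e-06]), 'wrist_force': array([0.37452432, 0.0608504 , 0.67772605]), 'ft_torque': array([ 0.00223436, -0.02885063, -0.05108239]), 'gripper_width': 0.0002711957723661152} {'fov_y': 48.12296776581525, 'cx': 257.8720985171811, 'cy': 187.81924827832879, 'xyz': array([0.31471185, 0.60138008, 0.65484042]), 'attitude': array([ 0.06051564, -0.14693844,  0.89139628, -0.42445215])}
```

The side view shows the fingertips apparently above or behind the bar. The gripper closed on nothing and the cap hasn't moved. I'll look closer before acting.

```bash
python3 - <<'E'
from h import *
s=env.grab_frame("side")[100:160,255:315]; w=env.grab_frame("wrist")
print(env.camera_params("wrist"),env.state()['ee_pos'])
cv2.imwrite("pics/w2.png",w)
cv2.imwrite("pics/z2.png",np.clip(np.hstack([cv2.resize(s,(384,384),interpolation=cv2.INTER_CUBIC),cv2.resize(w,(416,312))[0:384] if 0 else cv2.copyMakeBorder(cv2.resize(w,(416,312)),0,72,0,0,0)])*1.3,0,255).astype(np.uint8))
E
```

```text
{'fov_y': 62.70048252781226, 'cx': 249.0888538815234, 'cy': 197.75400376005734, 'xyz': array([ 0.57496166, -0.16030912,  0.33237205]), 'attitude': array([ 0.10097204,  0.78773286, -0.6027285 , -0.07745937])} [ 0.50891115 -0.17947505  0.14107087]
```

View pics/z2.png

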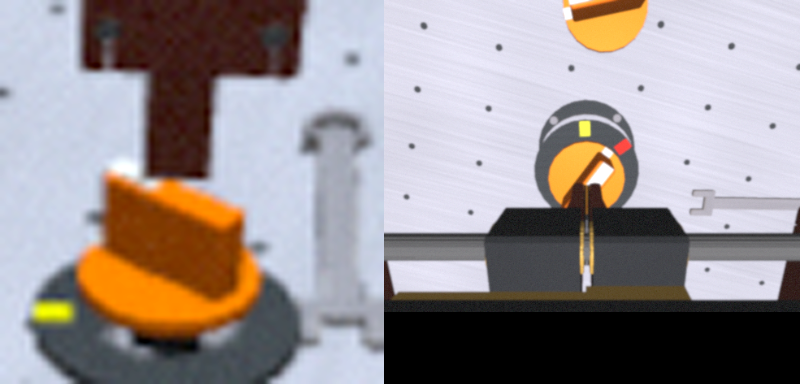

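```bash
python3 - <<'E'
from h import *
e=env.state()['ee_pos']
print("proj tcp wrist",proj("wrist",e),"hold",proj("wrist",e+[0,0,.0187]),"+27",proj("wrist",e+[0,0,.027]))
print("side TCP",proj("side",e),"+27",proj("side",e+[0,0,.027]))
print("tri tip",tri([ray("side",283.1,127.8),ray("wrist",256,225)]))
w=cv2.imread("pics/w2.png")[190:270,210:300]
cv2.imwrite("pics/z3.png",np.clip(cv2.resize(w,None,fx=6,fy=6)*1.5,0,255).astype(np.uint8))
E
```

```text
proj tcp wrist [251.09997971 226.15073004] hold [251.28721745 237.00744574] +27 [251.38263547 242.540125  ]
side TCP [281.3091804  138.43657784] +27 [281.94981808 127.86115101]
tri tip [ 0.51253762 -0.18233378  0.16355913]
```

View pics/z3.png

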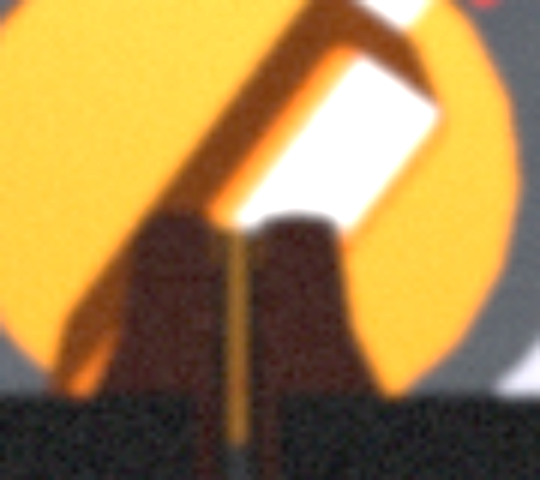

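```bash
python3 - <<'E'
from h import *
from scipy.optimize import least_squares
p=env.camera_params("wrist")
W=[[.5471,-.1688,.112],[.5398,-.2066,.112],[.5362,-.1905,.131],[.5336,-.1895,.163]]
U=[[247.4,157.5],[292.9,179.7],[275.7,189],[275.8,203.2]]
def res(d,rot):
    q=dict(p);q['xyz']=p['xyz']+d[:3]
    if rot:
        a=p['attitude'];r=R.from_rotvec(d[3:])*R.from_quat([a[1],a[2],a[3],a[0]]);b=r.as_quat();q['attitude']=[b[3],b[0],b[1],b[2]]
    return np.ravel([proj("wrist",w,q)-u for w,u in zip(W,U)])
for rot in(0,1):
    s=least_squares(lambda d:res(d,rot),np.zeros(6 if rot else 3),x_scale=.01); print(s.x.round(4),np.round(s.fun,1))
print(res(np.zeros(3),0).round(1))
# w1
p=dict(p);p['xyz']=np.array([ 0.57053427, -0.20589306,  0.44268289]);p['attitude']=np.array([-0.07276523, -0.56540794,  0.8148507 ,  0.10505913])
U=[[224,152.5],[259,146],[248,157],[247,163]]
s=least_squares(lambda d:res(d,0),np.zeros(3),x_scale=.01); print("w1",s.x.round(4),np.round(s.fun,1))
E
```

```text
[ 0.001  -0.0021  0.0034] [-0.2  1.   2.1  2.2 -1.5 -2.4 -0.2 -0.5]
[ 0.0106  0.0052  0.0088 -0.0295  0.0386  0.0021] [ 0.2  0.8  0.8  1.  -1.6 -2.6  0.5  0.8]
[ 3.1  1.   6.   2.5  2.5 -1.9  4.5  0.4]
w1 [ 0.0036 -0.0013  0.0144] [ 0.9 -0.6  0.7  0.  -1.1 -0.4 -0.4  0.9]
```

The fingertips visible in both the side and wrist views agree with real tips about 25 mm above the reported TCP. The cap itself hasn't been touched. I'll open halfway, turn back, then lower in stages and check by picture.

Request:
play_rows(moves=[[0,[0,0,0],[0,0,0.04]],[0,[0,0,0],[0,0,0.08]],[0,[0,0,0],[0,0,0.12]],[0,[0,0,0],[0,0,0.16]],[0,[0,0,0],[0,0,0.2]]])

```text
time_s: 4.9
ee_pos: [0.5089, -0.1795, 0.1411]
eef_rot: [-0.0, 0.983, -0.183, 0.0]
wrist_force: [-0.1, 0.1, -0.1]
gripper_width: 0.0371
```

Request:
play_rows(moves=[[0,[0,0,0],[0,0,0]],[0,[0,0,0],[0,0,0]],[0,[0,0,0.03],[0,0,0]],[0,[0,0,0.06],[0,0,0]],[0,[0,0,0.06],[0,0,0]]])

```text
time_s: 5.4
ee_pos: [0.5078, -0.1789, 0.1245]
eef_rot: [-0.0, 0.984, -0.179, -0.001]
wrist_force: [-0.7, 0.2, 0.3]
gripper_width: 0.0437
```

```bash
python3 - <<'E'
from h import *
rel([.508,-.180,.115],-20.5)
s=env.grab_frame("side")[100:160,255:315]; w=env.grab_frame("wrist")
f=lambda a:cv2.resize(a,(400,400),interpolation=cv2.INTER_CUBIC)
cv2.imwrite("pics/z4.png",np.clip(np.hstack([f(s),f(w[130:280,175:325])])*1.4,0,255).astype(np.uint8))
E
```

```text
pos [ 0.5078 -0.1789  0.1245] yaw -20.58 t 5.4 F [-0.7  0.2  0.3] w 0.0437063246497532
shift [0.002 0.004 0.038] turn [-0.     0.001 -0.   ]
```

View pics/z4.png

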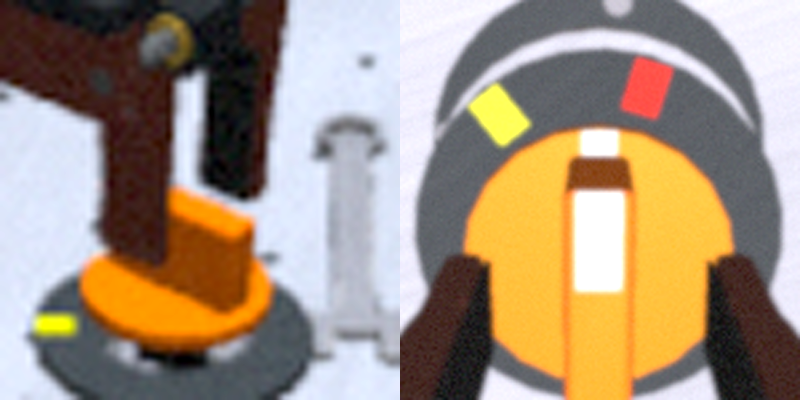

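```bash
python3 - <<'E'
from h import *
c=np.array([.5078,-.1789]);n=np.array([.352,.936]);x=np.array([.936,-.352])
for z in(.125,.14,.145,.15,.155):
    print(z,[((proj("side",[*(c+.022*n+k*.01*x),z])-[255,100])*400/60).round(0) for k in(-1,0,1)],"far",[((proj("side",[*(c-.022*n+k*.01*x),z])-[255,100])*400/60).round(0) for k in(-1,0,1)])
E
```

```text
0.125 [array([160., 338.]), array([136., 327.]), array([112., 316.])] far [array([238., 282.]), array([214., 271.]), array([190., 261.])]
0.14 [array([163., 300.]), array([138., 289.]), array([114., 278.])] far [array([241., 244.]), array([217., 233.]), array([193., 223.])]
0.145 [array([163., 287.]), array([139., 276.]), array([114., 265.])] far [array([242., 231.]), array([218., 220.]), array([194., 210.])]
0.15 [array([164., 274.]), array([139., 263.]), array([115., 252.])] far [array([243., 218.]), array([219., 208.]), array([195., 197.])]
0.155 [array([165., 260.]), array([140., 249.]), array([115., 239.])] far [array([244., 205.]), array([220., 195.]), array([195., 184.])]
```

The tips are about 30 mm above the reported TCP, at z≈0.155, and are centred on the bar (599 against 599). I'll lower another 15 mm to bring the tips to about 0.140, then grip.

Request:
play_rows(moves=[[0,[0,0.004,0.02],[0,0,0]],[0,[0,0.004,0.04],[0,0,0]],[0,[0,0.004,0.06],[0,0,0]],[0,[0,0.004,0.06],[0,0,0]],[-1,[0,0.004,0.06],[0,0,0]]])

```text
time_s: 6.0
ee_pos: [0.5084, -0.1804, 0.1109]
eef_rot: [-0.0, 0.984, -0.179, -0.0]
wrist_force: [0.2, 0.3, 0.0]
gripper_width: 0.0392
```

Request:
play_rows(moves=[[-1,[0,0,0],[0,0,0]],[-1,[0,0,0],[0,0,0]],[-1,[0,0,0],[0,0,0]],[-1,[0,0,0],[0,0,0]],[-1,[0,0,0],[0,0,0]]])

```text
time_s: 6.5
ee_pos: [0.5088, -0.1804, 0.1112]
eef_rot: [-0.0, 0.984, -0.179, 0.0]
wrist_force: [0.5, 0.0, 0.3]
gripper_width: 0.0141
```

The bar is held at 14.1 mm. Now I'll turn 36° anticlockwise.

Request:
play_rows(moves=[[-1,[0,0,0],[0,0,-0.04]],[-1,[0,0,0],[0,0,-0.08]],[-1,[0,0,0],[0,0,-0.12]],[-1,[0,0,0],[0,0,-0.16]],[-1,[0,0,0],[0,0,-0.2]]])

```text
time_s: 7.0
ee_pos: [0.5083, -0.1805, 0.1109]
eef_rot: [-0.0, 0.991, 0.136, -0.0]
wrist_force: [0.1, -0.5, -1.4]
gripper_width: 0.0135
```

Request:
play_rows(moves=[[-1,[0,0,0],[0,0,0]],[-1,[0,0,0],[0,0,0]],[-1,[0,0,0.01],[0,0,0]],[-1,[0,0,0.018],[0,0,0]],[-1,[0,0,0.018],[0,0,0]]])

```text
time_s: 7.5
ee_pos: [0.5082, -0.1803, 0.1061]
eef_rot: [-0.0, 0.991, 0.133, -0.0]
wrist_force: [-0.2, -0.9, -0.6]
gripper_width: 0.0142
```

```bash
python3 - <<'E'
from h import *
rel([.508,-.180,.098],15.8)
s=env.grab_frame("side")[100:160,255:315]; w=env.grab_frame("wrist")
f=lambda a:cv2.resize(a,(400,400),interpolation=cv2.INTER_CUBIC)
cv2.imwrite("pics/z5.png",np.clip(np.hstack([f(s),f(w[130:280,175:325])])*1.4,0,255).astype(np.uint8))
E
```

```text
pos [ 0.5082 -0.1803  0.1061] yaw 15.34 t 7.5 F [-0.2 -0.9 -0.6] w 0.01419494352147992
shift [-0.001 -0.001  0.032] turn [-0.     0.    -0.003]
```

View pics/z5.png

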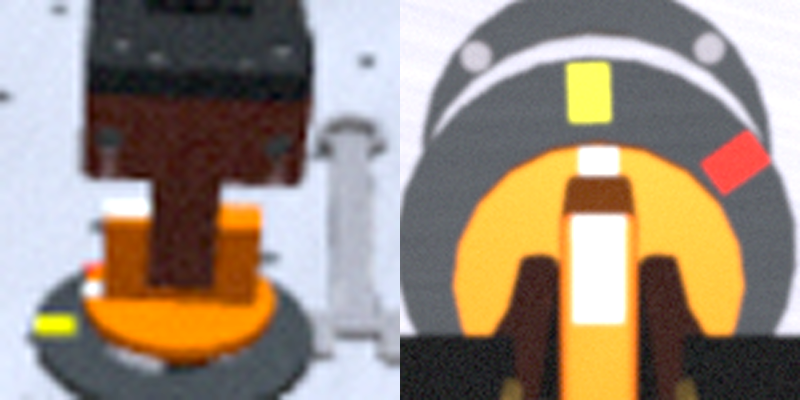

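The pointer now lines up with the yellow mark, the disc is already lower, and the force is low. I'll lower the rest of the way.

Request:
play_rows(moves=[[-1,[0,0,0.01],[0,0,-0.003]],[-1,[0,0,0.02],[0,0,-0.003]],[-1,[0,0,0.028],[0,0,-0.003]],[-1,[0,0,0.034],[0,0,-0.003]],[-1,[0,0,0.034],[0,0,-0.003]]])

```text
time_s: 8.1
ee_pos: [0.5085, -0.1804, 0.098]
eef_rot: [-0.0, 0.99, 0.139, -0.0]
wrist_force: [-0.0, 0.5, -1.4]
gripper_width: 0.0139
```

Request:
play_rows(moves=[[-1,[0,0,0.003],[0,0,0]],[-1,[0,0,0.006],[0,0,0]],[-1,[0,0,0.006],[0,0,0]],[-1,[0,0,0.006],[0,0,0]],[-1,[0,0,0.006],[0,0,0]]])

```text
time_s: 8.6
ee_pos: [0.5088, -0.1804, 0.0977]
eef_rot: [0.0, 0.99, 0.139, 0.0]
wrist_force: [-3.7, 1.8, 10.1]
gripper_width: 0.0137
```

```bash
python3 - <<'E'
from h import *
rel([.508,-.180,.098],-40)
s=env.grab_frame("side")[100:160,255:315]; w=env.grab_frame("wrist")
f=lambda a:cv2.resize(a,(400,400),interpolation=cv2.INTER_CUBIC)
cv2.imwrite("pics/z6.png",np.clip(np.hstack([f(s),f(w[130:280,175:325])])*1.4,0,255).astype(np.uint8))
E
```

```text
pos [ 0.5088 -0.1804  0.0977] yaw 15.93 t 8.6 F [-3.7  1.8 10.1] w 0.013695691085879634
shift [-0.002 -0.002 -0.001] turn [-0.    -0.     0.311]
```

View pics/z6.png

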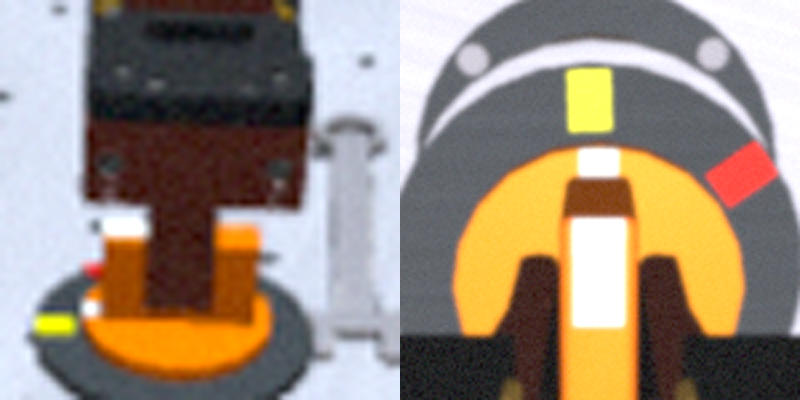

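The cap has dropped 13 mm and is seated, with 10 N of contact. I'll relieve about 1 mm and screw clockwise 55°.

Request:
play_rows(moves=[[-1,[0,0,-0.005],[0,0,0]],[-1,[0,0,-0.005],[0,0,0.04]],[-1,[0,0,-0.005],[0,0,0.08]],[-1,[0,0,-0.005],[0,0,0.12]],[-1,[0,0,-0.005],[0,0,0.16]]])

```text
time_s: 9.2
ee_pos: [0.5088, -0.1805, 0.0977]
eef_rot: [-0.0, 0.993, -0.115, 0.0]
wrist_force: [0.8, 0.2, 0.3]
gripper_width: 0.0141
```

Request:
play_rows(moves=[[-1,[0,0,0],[0,0,0.04]],[-1,[0,0,0],[0,0,0.08]],[-1,[0,0,0],[0,0,0.12]],[-1,[0,0,0],[0,0,0.148]],[-1,[0,0,0],[0,0,0.148]]])

```text
time_s: 9.7
ee_pos: [0.5087, -0.1805, 0.0977]
eef_rot: [-0.0, 0.941, -0.338, 0.0]
wrist_force: [-0.3, 0.1, -1.4]
gripper_width: 0.0137
```

```bash
python3 - <<'E'
from h import *
rel([.508,-.180,.098],-40)
print(env.state()['ft_torque'])
E
```

```text
pos [ 0.5087 -0.1805  0.0977] yaw -39.55 t 9.7 F [-0.3  0.1 -1.4] w 0.013676641284921461
shift [-0.004  0.    -0.001] turn [-0.    -0.     0.002]
[ 0.01288676  0.00237088 -0.04030329]
```

The tool is at -39.55°, which is 55.4° clockwise of yellow, and the torque is low. I'll open, then rise.

Request:
play_rows(moves=[[0.2,[0,0,0],[0,0,0]],[0.2,[0,0,0],[0,0,0]],[0.2,[0,0,0],[0,0,0]],[0.2,[0,0,0],[0,0,0]],[0.2,[0,0,0],[0,0,0]]])

```text
time_s: 10.2
ee_pos: [0.5086, -0.1804, 0.0978]
eef_rot: [-0.0, 0.941, -0.338, 0.0]
wrist_force: [-0.2, -0.3, -0.3]
gripper_width: 0.0503
```

Request:
play_rows(moves=[[0.2,[0,0,-0.1],[0,0,0]],[0.2,[0,0,-0.2],[0,0,0]],[0.2,[0,0,-0.35],[0,0,0]],[0.2,[0,0,-0.5],[0,0,0]],[0.2,[0,0,-0.5],[0,0,0]]])

```text
time_s: 10.7
ee_pos: [0.512, -0.1821, 0.2282]
eef_rot: [0.001, 0.941, -0.338, 0.005]
wrist_force: [1.1, 0.1, 0.2]
gripper_width: 0.0529
```

```bash
python3 - <<'E'
from h import *
rel([.508,-.180,.098],-40)
s=env.grab_frame("side")[100:160,255:315]; w=env.grab_frame("wrist")
f=lambda a:cv2.resize(a,(400,400),interpolation=cv2.INTER_CUBIC)
cv2.imwrite("pics/z7.png",np.clip(np.hstack([f(s),f(w[110:260,175:325])])*1.4,0,255).astype(np.uint8))
E
```

```text
pos [ 0.512  -0.1821  0.2282] yaw -39.49 t 10.7 F [1.1 0.1 0.2] w 0.05294411949043312
shift [-0.023  0.005  0.52 ] turn [-0.001 -0.003  0.003]
```

View pics/z7.png

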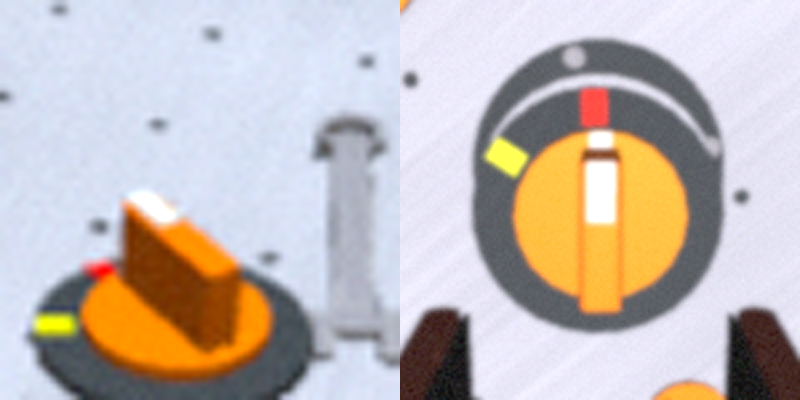

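The cap sits flat on the ring with its pointer at the red mark, and the gripper is clear. I'll hand in.

```bash
python3 -c "
from h import *
print(env.sign_off())"
```

```text
the job is handed in; nothing more can be done
None
```

I turned the orange cap about 36° anticlockwise to the yellow mark and lowered it 13 mm into the thread start. I then screwed it about 55° clockwise to the red mark, let go, rose clear and handed in at about 11 s. No verdict came back.

**Last checks:** in the final side and wrist pictures the cap sits flat on the ring with its pointer at the red mark. The gripper is open and well above it, with wrist force at about 1 N. I did not go near the blue cap and did not picture it again after the start.

**Disagreements:**
- **Fingertip height:** the real fingertips ended about 25–30 mm above the reported TCP, so my first grasp closed on air above the bar. The cap did not move. I corrected the height from the side view, and the second grip held at 14 mm.
- **Seating force:** when I probed that the cap was seated, the wrist force read 10.1 N upward, just over the 10 N pressing guideline, so I backed off before turning.

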